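Throttle the purge and hold a pipe elbow over the stub for tacking

ROBOT

A 6-joint arm with a two-finger parallel gripper is mounted at the origin on the work surface. World frame = base frame: x ahead of the robot, y to its left, z up, the work surface at z = 0. Lengths are in m, angles in degrees, forces in N, time in s.
With the tool pointing down it reaches from about 0.375 to 0.9 m from the base axis. Payload 3.1 kg.
Tool frame: the origin (TCP) lies at the centre of the arm's flange, where the gripper is bolted on; the fingertips stand 182 mm ahead of it and the grasp point (between the pads) lies bot.grip_point_offset ahead of it (bot.grip_point_offset is the distance from the TCP to the grasp point, in m); x points along the fingers, z is the direction in which the jaws open and shut, and the axes are right-handed (so a half turn about x gives the same grasp; the last joint's range is limited). The gripper opens to 87 mm and grips with 3 to 60 N. Pads are 19 mm wide; open, the fingers measure 117 mm over their backs; the gripper's body (75 mm by 190 mm) begins 51 mm behind the grasp point.
Start: joints at [-87.462, 30.224, 82.088, -0, 67.689, -10.227], TCP at [0.138, -0.61, 0.405] pointing down, gripper open.
Joint ranges: [-176.69, 176.69], [-43.24, 126.21], [12.49, 139.97], [-82, 262], [0, 151.66], [-163.58, 163.58]. Speed limits (degrees/s): [159.86, 159.86, 180, 180, 180, 180].

INTERFACE

Orientations are given as a 3x3 rotation matrix whose columns are the frame's x, y, z axes.
In Python, from rig import bot gives the robot as it stands.
- The arm moves only by the tool step_arm, never from a script. Its argument "motion" is a list that holds one entry, the list of rows, each a list of 7 numbers: the turn, a rotation vector about the world's x, y, z in degrees, then the shift along the world's x, y, z in mm, then the finger opening in mm, from 0 to 87. A call has 1 to 12 rows; each row is the pose to reach, as a shift and turn from the pose commanded when the call began; what a row does not reach only later rows make up. A row lasts 1/12 s, in which the tool goes at most 41.7 mm and 7.16 degrees, less where a joint would pass 70% of its speed; a pose out of reach is approached as far as the arm can. A call with a gripper value outside its range is refused whole. The fingers move at their own pace and stop on an object; the grip force is fixed at half the most. Time passes only in rows, so rows that repeat a pose let the fingers close. It gives the time, the measured TCP pose, the force and the opening at its end, in the units of the state.
- bot.read_state(): the state, without advancing time (a new reading comes with each control period).
- bot.capture(name): name is "scene" or "side" or "wrist"; returns a dict with "frame" (480x640x3 uint8, red, green, blue), "range_z" (480x640 float32, m along the optical axis (not along the pixel's ray), 0 where there is no reading), "fx", "fy", "cx", "cy" (pixels), "dist_coeffs" ([k1, k2, p1, p2, k3] as OpenCV has them; the pictures are not rectified), "cam_to_world" (4x4, takes a point from camera to world coordinates). Camera axes: x right, y down, z forward; pixel columns grow to the right and rows downward; lengths in m; the calibration is good to about 2 mm. A picture is of the moment at which its call begins.
- bot.hand_in(): hands the job in, once; it reports no verdict.
The state is a dict: "time_s": time; "joint_positions": joint angles; "qvel": joint speeds; "tau": joint torques, N m; "position": TCP position; "tcp_rot": TCP orientation; "force": force on the tool from outside, world axes, zero at the start; "moment": the same for the moment, N m; "opening": opening from 0.0 (shut) to 1.0 (fully open).
Only numpy, scipy, OpenCV 4.12 (cv2) and the standard library are available. Lean on these libraries where they do the work, as an engineer would, in place of code of your own. Each camera call takes 0.05 s, during which the arm holds its last target.

TASK

The pre-purge is done, so throttle the gas back: set the lever of the purge line's ball valve half open, at 45 degrees, midway between along the pipe (open) and across it (shut). Then take the plugged 90-degree elbow, carry it over the purge line and hold it for tack welding above the upright stub in the chuck: upright, its pipe wall in line with the stub's all round, its plugged outlet pointing back along the purge line over the valve, with an even root gap of about 4 mm so that the two ends do not touch. Finish while you are still holding it there, the lever still at half; do not bang the elbow against the stand, and leave the two finished straight pieces, the wire brush and the pliers where they are.

Things in the scene. Friction and masses are not known exactly. Their poses are not given: they have to be found in the camera images.
- purge_stand: The purge stand, fixed to the bench: grey housing on a 160 mm square base, three-jaw chuck (118 mm across, up to 104 mm high) and in it an upright pipe stub. From the housing a 19 mm pipe, the purge line, runs 45 mm high towards the stand's -y to a corner at y = -202 mm, then 188 mm towards +x and down through the bench. Origin: on the stub's axis at bench level; z up.
- stub_top (a point): Centre of the stub's upper, bevelled end, 130 mm above the bench; axes as the purge stand's. The stub is 48 mm in outside diameter with a 3.7 mm wall, vertical.
- purge_lever (a joint): Angle (rad) of the brass ball valve's lever about its upright stem: 0 = shut (across the line, tip to the stand's -x), 1.571 = fully open (along the line, tip to the stand's -y, away from the chuck), 0.785 = half open. Grows counter-clockwise seen from above. Stiff (0.35 N m, 4 to 5 N at the sleeve), stays where it is left. Starts between 1.2 and 1.571.
- valve_pivot (a point): Point on the lever's turning axis at the lever's mid-height, 86 mm above the bench, 125 mm from the stub's axis towards the stand's -y; axes as the stand's.
- lever_grip (a point): Middle of the lever's black sleeve, 80 mm from the stem's axis, 86 mm above the bench. Turns with the lever: its -x axis points from the stem to the lever's tip. The sleeve is a flat bar 20 mm wide, 10 mm high, 75 mm long (40 to 115 mm from the stem); 20 mm are free below it.
- elbow: The loose 90-degree steel pipe elbow, 48 mm outside diameter, 3.7 mm wall, 0.3 to 0.6 kg, standing on its open bevelled foot. Origin: centre of the foot's end face; z up the leg, x the way the outlet faces. The leg is straight to z = 45 mm, then bends with 40 mm radius to a level outlet at z = 85 mm; top at z = 109 mm. Sides at y = +-24 mm all along. Tips over if leant about 8 degrees.
- elbow_outlet (a point): Centre of the elbow's outlet face, 54 mm along the elbow's x from the leg's axis and 85 mm up; axes as the elbow's. It is stopped with a black rubber purge plug with a small brass vent, which stick out 14 mm.
- coupon_a: Finished straight piece: steel pipe 48 mm in diameter, 120 mm tall, with a weld round its middle, standing loose near the elbow. Origin: centre of its underside. Leave alone.
- coupon_b: A second finished straight piece, the same. Origin: centre of its underside. Leave alone.
- wire_brush: Wire brush with a wooden back, 200 x 34 x 36 mm, lying on the bench on its bristles. Origin: below its middle; x along its length. Leave alone.
- pliers: Pliers with black grips, 190 x 68 x 18 mm, lying flat. Origin: underside near the rivet; x towards the jaws. Leave alone.
Things that resemble listed ones, but are neither listed nor needed, are in the scene too. Leave any green or pink look-alike of the elbow alone.

How it is judged (in metres and radians):
On the way, in this order (a step that is already met when the one before it is completed fails the run):
1. the purge valve's lever is set half open (45 degrees, within 9) and at rest, the elbow still standing on the bench (value of joint purge_lever between 0.625 and 0.945 rad and velocity of joint purge_lever between -0.03 and 0.03 rad/s and height (world z) of elbow below 0.02 m), for 0.3 s.
2. the elbow is lifted clear, its foot higher than the stub's end (height (world z) of elbow above 0.131 m and contact force between the fingers and elbow above 1 N), for 0.1 s.
At the end, for the whole second after the job is handed in: The elbow is held still in the fingers, touching nothing else: its foot 1.5 to 7.5 mm above the stub's end and within 4 mm of its axis, upright within 4 degrees, the outlet pointing along the purge line over the valve within 8.6 degrees; the valve's lever is still within 9 degrees of half open (value of joint purge_lever between 0.625 and 0.945 rad and horizontal distance between elbow and stub_top below 0.004 m and z of elbow in the frame of stub_top between 0.0015 and 0.0075 m and angle between elbow's own z axis and vertical below 0.07 rad and angle between the x axis of elbow and the y axis of purge_stand, either way round below 0.15 rad and y of elbow_outlet in the frame of purge_stand below -0.04 m and contact force between elbow and purge_stand below 0.1 N and contact force between elbow and coupon_a below 0.1 N and contact force between elbow and coupon_b below 0.1 N and contact force between the fingers and elbow above 1 N and linear speed of elbow below 0.01 m/s); the arm keeps its last pose, push and grip.
It fails at once if the elbow is banged against the stand (over 20 N) (contact force between elbow and purge_stand above 20 N).
It fails at once if the elbow is tipped over (angle between elbow's own z axis and vertical above 0.6 rad).
It fails at once if a finished straight piece is moved or knocked over (distance of any of coupon_a, coupon_b from where it was at the start of the episode above 0.025 m or angle between any of coupon_a, coupon_b's own z axis and vertical above 0.4 rad).
It fails at once if the wire brush or the pliers are moved (distance of any of wire_brush, pliers from where it was at the start of the episode above 0.025 m).
It also fails if it takes over 64 s, if anything falls off the work surface, if the arm or the gripper's body presses on something with over 40 N, if the wrist force passes 120 N, or if a joint passes its speed limit or range.

## Working session

There is one attempt and no reset: what is moved stays moved. The work goes in short steps, Python scripts to look and compute and a tool call to move; the robot and the scene stay as the last step left them, time stands still between calls to the robot, and variables do not carry over. Pictures are saved under pics/ and viewed, and the job is handed in when it is done.

Besides the shell and the picture viewer there is one more tool, called after "Request:" in YAML: its name, and indented under it one key for each argument. step_arm: Moves the arm, as the interface text tells. Its arguments: {"type":"object","properties":{"motion":{"type":"array"}},"required":["motion"]}

```bash
mkdir -p pics; cat > h.py <<'E'
from rig import bot
import numpy as np, cv2
def cap(n,tag=None):
    c=bot.capture(n)
    np.savez(f'{tag or n}.npz',**c)
    cv2.imwrite(f'pics/{tag or n}.png',c['frame'][:,:,::-1])
    return c
def ray(c,u,v):
    K=np.array([[c['fx'],0,c['cx']],[0,c['fy'],c['cy']],[0,0,1.]])
    p=cv2.undistortPoints(np.array([[[u,v]]],float),K,np.array(c['dist_coeffs'],float))[0,0]
    T=np.array(c['cam_to_world']);return T[:3,3],T[:3,:3]@np.array([p[0],p[1],1.])
def pz(c,u,v,z):
    o,d=ray(c,u,v);return o+d*(z-o[2])/d[2]
def pd(c,u,v):
    o,d=ray(c,u,v);return o+d*float(c['range_z'][int(round(v)),int(round(u))])
def cloud(c):
    K=np.array([[c['fx'],0,c['cx']],[0,c['fy'],c['cy']],[0,0,1.]])
    uv=np.stack(np.meshgrid(np.arange(640.),np.arange(480.)),-1).reshape(-1,1,2)
    p=cv2.undistortPoints(uv,K,np.array(c['dist_coeffs'],float))[:,0]
    z=np.array(c['range_z']).reshape(-1)
    P=np.c_[p*z[:,None],z]; T=np.array(c['cam_to_world'])
    P=P@T[:3,:3].T+T[:3,3]; P[z==0]=np.nan
    return P.reshape(480,640,3)
E
python3 - <<'E'
from h import *
for n in ("scene","side","wrist"):
    c=cap(n,n+'0'); print(n,np.round(c['cam_to_world'],3).tolist(),c['fx'])
print(bot.read_state(),bot.grip_point_offset)
E
```

```text
scene [[-0.002, 0.72, -0.694, 1.541], [1.0, 0.003, 0.001, 0.048], [0.003, -0.694, -0.72, 1.128], [0.0, 0.0, 0.0, 1.0]] 584.3443902287637
side [[-0.739, -0.473, 0.479, -0.076], [-0.673, 0.54, -0.505, 0.715], [-0.02, -0.696, -0.718, 1.058], [0.0, 0.0, 0.0, 1.0]] 588.5742413321829
wrist [[0.222, -0.936, -0.275, 0.213], [-0.975, -0.213, -0.06, -0.593], [-0.002, 0.282, -0.96, 0.384], [0.0, 0.0, 0.0, 1.0]] 376.07035723419574
{'time_s': 0.15, 'joint_positions': array([-8.74619902e+01,  3.02668755e+01,  8.21396179e+01,  2.84376255e-04,
        6.76891935e+01, -1.02268267e+01]), 'qvel': array([ 0.0163756 , -0.09997333, -0.14668731,  0.01535001, -0.01408252,
        0.06617684]), 'tau': array([ 3.90801952e-04, -4.40432560e+01, -1.76841617e+01,  6.33948483e-02,
        5.52642450e-02, -1.04994735e-04]), 'position': array([ 0.13811628, -0.60928009,  0.4039941 ]), 'tcp_rot': array([[-6.93662452e-05,  9.75285567e-01,  2.20948090e-01],
       [ 1.66861711e-03,  2.20947896e-01, -9.75284186e-01],
       [-9.99998605e-01,  3.01025961e-04, -1.64270451e-03]]), 'force': array([0.55264114, 0.49481806, 0.41037217]), 'moment': array([-0.0003081 ,  0.01556629,  0.03130402]), 'opening': 0.9958073697590218} 0.1635
```

View pics/scene0.png

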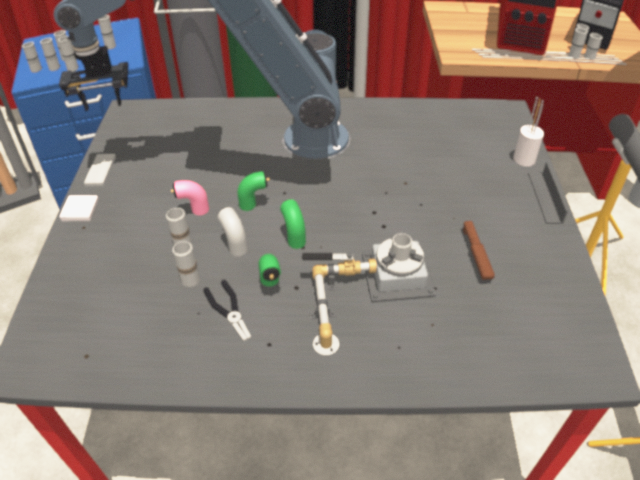

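View pics/side0.png

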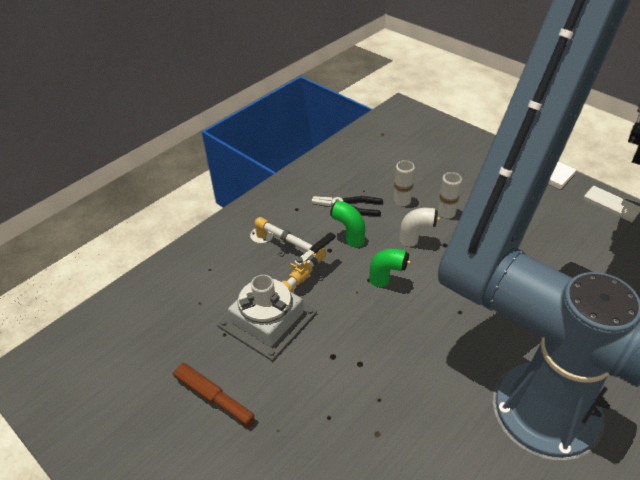

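View pics/wrist0.png

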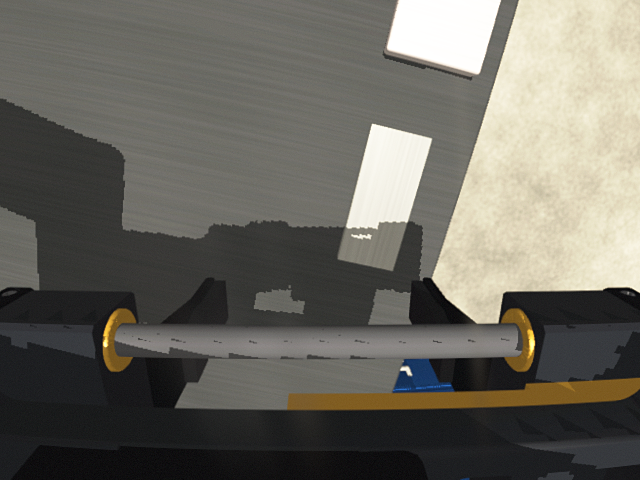

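The scene shows the chuck/stub at (402,245), the valve lever running left from about (370,268) at (325,257), and the grey elbow at (232,230) facing up-left. The coupons are at (180,225) and (187,262), and the pliers and brush stand clear.

```bash
python3 - <<'E'
from h import *
c=dict(np.load('scene0.npz')); s=dict(np.load('side0.npz'))
a=c['frame'][180:360,150:450,::-1]; cv2.imwrite('pics/sc_crop.png',cv2.resize(a,None,fx=2.6,fy=2.6,interpolation=cv2.INTER_CUBIC))
a=s['frame'][150:360,210:480,::-1]; cv2.imwrite('pics/si_crop.png',cv2.resize(a,None,fx=2.8,fy=2.8,interpolation=cv2.INTER_CUBIC))
# top-down height map merged
H=np.zeros((600,800,3),np.uint8);Z=np.full((600,800),-1.)
for cc in (c,s):
    P=cloud(cc).reshape(-1,3);col=np.array(cc['frame']).reshape(-1,3)[:,::-1]
    # region x 0.3..0.9, y -0.5..0.3 ; 1mm/pix ; rows=x , cols=y
    r=((0.9-P[:,0])*1000);q=((0.3-P[:,1])*1000)
    ok=(r>=0)&(r<600)&(q>=0)&(q<800)&np.isfinite(P[:,2])&(P[:,2]<0.3)
    for i in np.where(ok)[0]:
        a,b=int(r[i]),int(q[i])
        if P[i,2]>Z[a,b]:
            Z[a:a+2,b:b+2]=P[i,2];H[a:a+2,b:b+2]=col[i]
cv2.imwrite('pics/top.png',H); np.save('Z.npy',Z)
E
```

```text
(no output)
```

View pics/sc_crop.png

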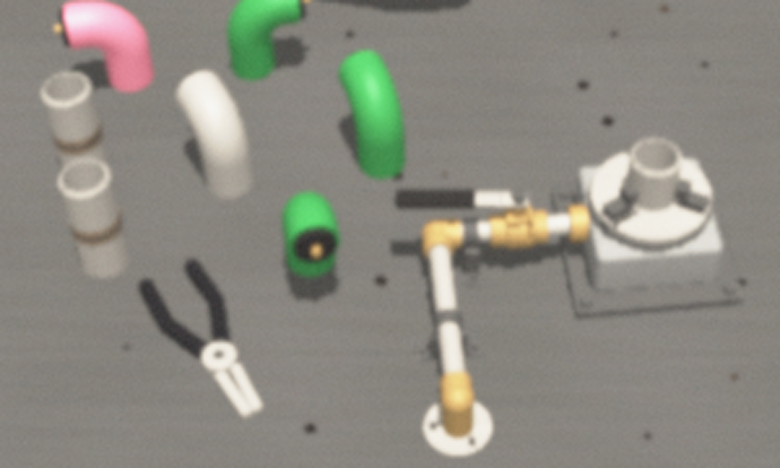

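View pics/si_crop.png

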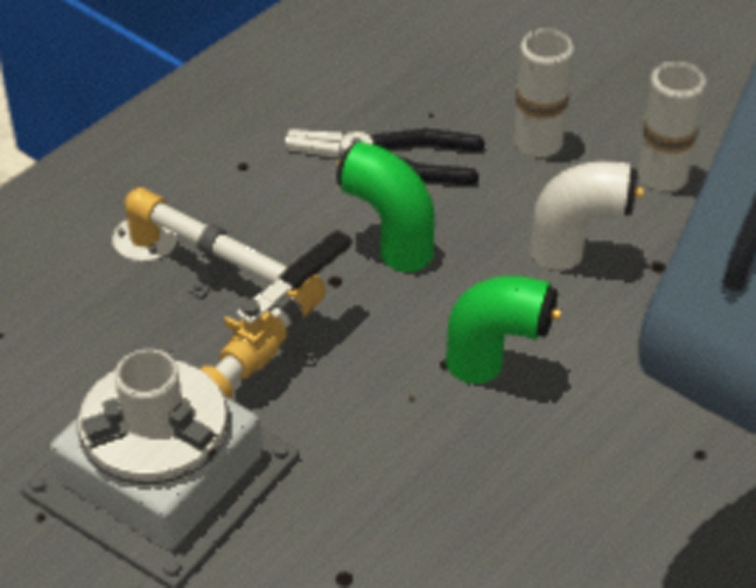

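View pics/top.png

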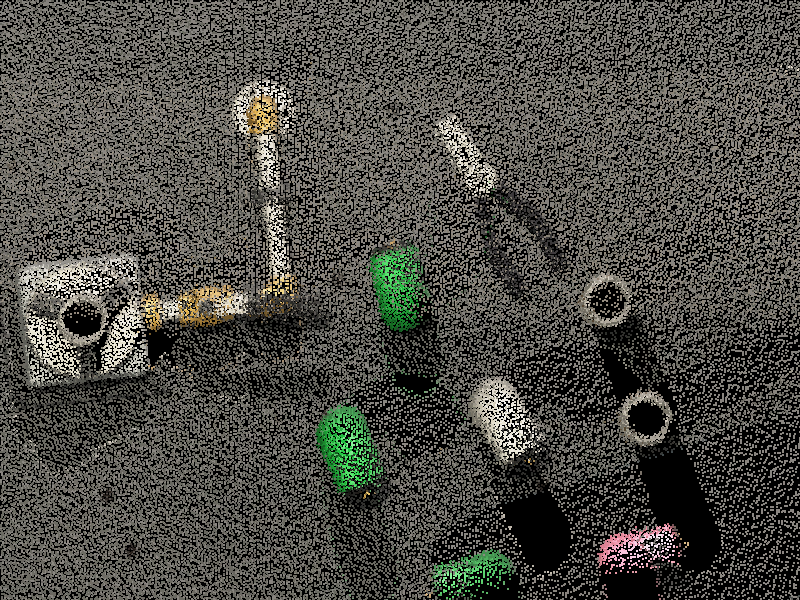

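```bash
cat > fit.py <<'E'
from h import *
from scipy.optimize import least_squares
def elbow_sdf(L):  # local pts
    x,y,z=L.T
    R=.024
    d_leg=np.hypot(x,y)-R
    rho=np.hypot(x-.04,z-.045); d_t=np.hypot(rho-.04,y)-R
    d_o=np.hypot(y,z-.085)-R
    return np.where(z<.045,d_leg,np.where(x>.04,d_o,d_t))
def fit_elbow(P,x0):
    def f(p):
        cy,sy=np.cos(p[2]),np.sin(p[2]);Q=P-np.array([p[0],p[1],0])
        L=np.c_[cy*Q[:,0]+sy*Q[:,1],-sy*Q[:,0]+cy*Q[:,1],Q[:,2]]
        return elbow_sdf(L)
    r=least_squares(f,x0,loss='soft_l1',f_scale=.002);return r.x,np.std(r.fun),np.median(np.abs(r.fun))
def circ(P,r=.024):
    f=lambda p:np.hypot(P[:,0]-p[0],P[:,1]-p[1])-r
    s=least_squares(f,P[:,:2].mean(0),loss='soft_l1',f_scale=.002);return s.x,np.median(np.abs(s.fun)),len(P)
E
python3 - <<'E'
from fit import *
D={n:dict(np.load(n+'0.npz')) for n in('scene','side')}
for n,c in D.items():
    P=cloud(c).reshape(-1,3);F=np.array(c['frame']).reshape(-1,3).astype(float)
    ok=np.isfinite(P[:,2]);P,F=P[ok],F[ok]
    near=lambda x,y,r:np.hypot(P[:,0]-x,P[:,1]-y)<r
    print(n,'bench z',np.median(P[near(.45,.1,.05),2]))
    for nm,x,y in(('stub',.579,.217),('cA',.60,-.308),('cB',.482,-.346)):
        z0=.13 if nm=='stub' else .12
        m=near(x,y,.03)&(P[:,2]>(.108 if nm=='stub' else .03))
        m2=m&(np.hypot(P[:,0]-x,P[:,1]-y)>.0); 
        top=m&(P[:,2]>z0-.004)
        q=P[m&(P[:,2]<z0-.006)]
        print(nm,'top z',np.percentile(P[m,2],98),'ring (mean r 22)',circ(P[top],.0222))
    m=near(.45,-.2,.11)&(P[:,2]>.01)&(F.max(1)-F.min(1)<40)&(F.min(1)>90)
    print('elbow n',m.sum(),fit_elbow(P[m],[.49,-.19,np.radians(-110)]), P[m].min(0),P[m].max(0))
    m=(P[:,0]>.54)&(P[:,0]<.68)&(P[:,1]>-.08)&(P[:,1]<.12)&(P[:,2]>.07)
    Q=P[m];print('lever',len(Q),Q.min(0),Q.max(0))
    b=m&(F.max(1)<75)
    Q=P[b];print('black',len(Q),Q.min(0),Q.max(0),Q.mean(0))
    u,sv,vt=np.linalg.svd(Q[:,:2]-Q[:,:2].mean(0));print(vt[0],np.degrees(np.arctan2(vt[0][1],vt[0][0])),sv)
    # purge line: pipe between corner and +x side
    m=(P[:,0]>.63)&(P[:,0]<.76)&(P[:,1]>.0)&(P[:,1]<.06)&(P[:,2]>.035)&(P[:,2]<.07)
    Q=P[m];print('xpipe',np.median(Q[:,2]),Q.mean(0));u,sv,vt=np.linalg.svd(Q[:,:2]-Q[:,:2].mean(0));print(np.degrees(np.arctan2(vt[0][1],vt[0][0])))
E
```

```text
scene bench z -0.00013019556342830363
stub top z 0.13274759045337625 ring (mean r 22) (array([0.58232009, 0.21637702]), np.float64(0.0012350068840944542), 93)
cA top z 0.12236562038677133 ring (mean r 22) (array([ 0.60023618, -0.30720007]), np.float64(0.0013255391849042106), 92)
cB top z 0.12136508430683647 ring (mean r 22) (array([ 0.48216942, -0.34622363]), np.float64(0.0014757493137798165), 87)
elbow n 828 (array([ 0.49454034, -0.19748988, -2.61629381]), np.float64(0.002447930719203397), np.float64(0.0015579506069345207)) [ 0.43791809 -0.24433587  0.01003027] [ 0.52272038 -0.17329523  0.11609678]
lever 457 [ 0.58291644 -0.07995098  0.07010732] [0.65390329 0.10615824 0.10671607]
black 124 [ 0.5878577  -0.07974347  0.08001126] [0.65390329 0.04605245 0.10133263] [0.60471227 0.00131931 0.09107683]
[-0.41043383  0.91189038] 114.23209046009588 [0.41783788 0.10258374]
xpipe 0.05377286899594247 [0.69888328 0.02597477 0.05328361]
6.632070403591149
side bench z -0.0005517828911345557
stub top z 0.1316507935013825 ring (mean r 22) (array([0.57903145, 0.21842349]), np.float64(0.0009832818335279714), 104)
cA top z 0.1214732087103734 ring (mean r 22) (array([ 0.59852121, -0.3056816 ]), np.float64(0.0012225580471116222), 81)
cB top z 0.1205947178469316 ring (mean r 22) (array([ 0.48034564, -0.34524413]), np.float64(0.0016112450982494649), 75)
elbow n 843 (array([ 0.49494607, -0.19601582, -2.58592369]), np.float64(0.0021546315883461784), np.float64(0.0013818419459296453)) [ 0.43683244 -0.23307413  0.01004426] [ 0.51471324 -0.16803668  0.11266117]
lever 548 [ 0.57951541 -0.07985997  0.07000776] [0.65212648 0.10820801 0.10557046]
black 225 [ 0.58245391 -0.0793393   0.07816477] [0.65212648 0.09936187 0.10158671] [0.59532992 0.01240785 0.08975152]
[-0.32592306  0.9453963 ] 109.02150764025178 [0.52132376 0.15955129]
xpipe 0.05160463779753566 [0.69468853 0.0318296  0.0508812 ]
-173.466167659429
```

```bash
python3 - <<'E'
from fit import *
yaw=np.radians(6.6); my=np.array([np.sin(yaw),-np.cos(yaw)])
st=np.array([.5807,.2174]); pv=st+.125*my; print('pivot',pv)
D={n:dict(np.load(n+'0.npz')) for n in('scene','side')}
for n,c in D.items():
    P=cloud(c).reshape(-1,3);F=np.array(c['frame']).reshape(-1,3).astype(float)
    d=np.hypot(P[:,0]-pv[0],P[:,1]-pv[1])
    b=(d>.03)&(d<.13)&(P[:,2]>.082)&(P[:,2]<.1)&(P[:,1]<.08)&(F.max(1)<85)&(P[:,0]<.63)
    Q=P[b];print(n,len(Q),Q.min(0),Q.max(0),Q.mean(0));u,sv,vt=np.linalg.svd(Q[:,:2]-Q[:,:2].mean(0));print(np.degrees(np.arctan2(vt[0][1],vt[0][0])),sv)
c=D['scene']
for p in((302.7,255.8),(331.9,256.2)): print('sleeve end',pz(c,*p,.088))
s=D['side']
for p in((210+285/2.8,150+278/2.8),(210+347/2.8,150+240/2.8)): print('sleeve end',pz(s,*p,.088))
# corner joints etc: line y pipe direction using pipe centreline scene px: corner top (440,232)->, pipe end near (457,385)
E
```

```text
pivot [0.59506714 0.0932284 ]
scene 167 [ 0.58679637 -0.0190422   0.08439683] [0.60732846 0.04606838 0.09650593] [0.5980288  0.01385599 0.09052296]
89.75818706192312 [0.24902949 0.06428983]
side 210 [ 0.58245391 -0.02026167  0.08205715] [0.60500992 0.05313959 0.09715769] [0.59189005 0.01617808 0.08965643]
91.42300475169436 [0.30089279 0.08403486]
sleeve end [ 0.59368693 -0.01967892  0.088     ]
sleeve end [0.59464147 0.05059633 0.088     ]
sleeve end [0.59576927 0.04978984 0.088     ]
sleeve end [ 0.58704603 -0.01702143  0.088     ]
```

Request:
step_arm:
  motion:
    - [[0,0,3.8,22,30,-2,50],[0,0,7.6,44,60,-4,50],[0,0,11.4,66,90,-6,50],[0,0,15.2,88,120,-8,50],[0,0,19,110,150,-10,50],[0,0,22.8,132,180,-12,50],[0,0,26.6,154,210,-14,50],[0,0,30.4,176,240,-16,50],[0,0,34.2,198,270,-18,50],[0,0,38,220,300,-20,50],[0,0,41.8,242,330,-22,50],[0,0,45.6,264,360,-24,50]]

```text
time_s: 1.15
position: [0.4028, -0.2479, 0.3806]
tcp_rot: [[-0.0, 0.522, 0.853], [0.0, 0.853, -0.522], [-1.0, 0.0, -0.0]]
force: [0.4, -0.5, 0.3]
opening: 0.571
```

Request:
step_arm:
  motion:
    - [[0,0,3.8,22,30,-2,50],[0,0,7.6,44,60,-4,50],[0,0,11.4,66,90,-6,50],[0,0,15.2,88,120,-8,50],[0,0,19,110,150,-10,50],[0,0,22.8,132,180,-12,50],[0,0,26.6,154,210,-14,50],[0,0,30.4,176,240,-16,50],[0,0,31,192,264,-18,50],[0,0,31,192,264,-18,50],[0,0,31,192,264,-18,50]]

```text
time_s: 2.07
position: [0.5944, 0.016, 0.3621]
tcp_rot: [[-0.001, 0.008, 1.0], [-0.0, 1.0, -0.008], [-1.0, -0.0, -0.001]]
force: [-0.2, -1.0, -0.2]
opening: 0.578
```

```bash
python3 - <<'E'
from fit import *
c=cap('wrist','wrist1');s=bot.read_state();print(s['time_s'],s['position'],s['tcp_rot'],s['force'],s['joint_positions'])
E
```

```text
2.1167 [0.59385237 0.01493248 0.36217311] [[-1.60955454e-03  9.61335839e-03  9.99952495e-01]
 [-3.04596308e-04  9.99953739e-01 -9.61386064e-03]
 [-9.99998658e-01 -3.20055872e-04 -1.60655189e-03]] [-0.23759953  0.07274276 -0.45224272] [-9.32216723e+00  3.07763669e+01  8.90804899e+01 -3.70491357e-02
  6.02313242e+01 -8.75291950e+00]
```

View pics/wrist1.png

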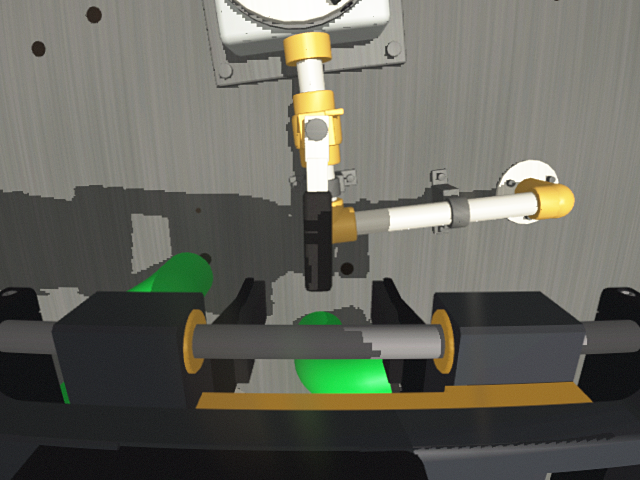

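The wrist view shows the stem at (316,128) and the black sleeve from (318,192) to (318,290), in line with the jaws' centre.

```bash
python3 - <<'E'
from fit import *
c=dict(np.load('wrist1.npz'))
for u,v,z in((316,128,.093),(317.5,192,.091),(318,290,.091),(304,240,.091),(331,240,.091)): print(u,v,pz(c,u,v,z),pd(c,u,v))
E
```

```text
316 128 [0.59319337 0.09340796 0.093     ] [0.59319882 0.09340578 0.09391472]
317.5 192 [0.59382372 0.05180285 0.091     ] [0.59381817 0.05153601 0.08936733]
318 290 [ 0.59362648 -0.01968624  0.091     ] [ 0.59362518 -0.01982618  0.09068786]
304 240 [0.5841615  0.01823371 0.091     ] [0.58403879 0.0173633  0.08807143]
331 240 [0.60295942 0.01809822 0.091     ] [0.60305193 0.01726378 0.08819755]
```

Request:
step_arm:
  motion:
    - [[0,0,0,0,0,-25,50],[0,0,0,0,-1,-55,50],[0,0,0,0,-1,-80,50],[0,0,0,0,-1,-98,50],[0,0,0,0,-1,-108,50],[0,0,0,0,-1,-108,14],[0,0,0,0,-1,-108,14],[0,0,0,0,-1,-108,14],[0,0,0,0,-1,-108,14],[0,0,0,0,-1,-108,14],[0,0,0,0,-1,-108,14],[0,0,0,0,-1,-108,14]]

```text
time_s: 3.12
position: [0.5939, 0.0135, 0.2558]
tcp_rot: [[-0.0, 0.01, 1.0], [-0.001, 1.0, -0.01], [-1.0, -0.001, -0.0]]
force: [-2.8, -0.9, 5.5]
opening: 0.222
```

Request:
step_arm:
  motion:
    - [[0,0,-4.8,-6.7,0.3,0,14],[0,0,-9.6,-13.3,1.1,0,14],[0,0,-14.4,-19.9,2.5,0,14],[0,0,-19.2,-26.3,4.4,0,14],[0,0,-24,-32.5,6.9,0,14],[0,0,-28.8,-38.5,9.9,0,14],[0,0,-33.6,-44.3,13.4,0,14],[0,0,-38.4,-49.7,17.3,0,14],[0,0,-38.4,-49.7,17.3,0,14],[0,0,-38.4,-49.7,17.3,0,14],[0,0,-38.4,-49.7,17.3,0,14]]

```text
time_s: 4.03
position: [0.5438, 0.0309, 0.2558]
tcp_rot: [[-0.001, 0.63, 0.777], [0.0, 0.777, -0.63], [-1.0, -0.001, -0.001]]
force: [-3.6, -0.7, 6.9]
opening: 0.222
```

Request:
step_arm:
  motion:
    - [[0,0,0,0,0,0,50],[0,0,0,0,0,0,50],[0,0,0,0,0,0,50],[0,0,0,0,0,0,50],[0,0,0,0,0,15,50],[0,0,0,0,0,40,50],[0,0,0,0,0,70,50],[0,0,0,0,0,100,50],[0,0,0,0,0,110,50],[0,0,0,0,0,110,50],[0,0,0,0,0,110,50]]

```text
time_s: 4.95
position: [0.5442, 0.0308, 0.3645]
tcp_rot: [[0.0, 0.63, 0.777], [-0.0, 0.777, -0.63], [-1.0, 0.0, 0.0]]
force: [-0.1, -0.1, 0.4]
opening: 0.577
```

```bash
python3 - <<'E'
from fit import *
c=cap('wrist','wrist2');s=bot.read_state();print(s['time_s'],s['position'],s['tcp_rot'],s['force'],s['opening'])
c=cap('scene','scene2')
E
```

```text
5.0 [0.54386882 0.03083978 0.36356192] [[-2.22306142e-03  6.29833104e-01  7.76727313e-01]
 [ 3.48758931e-04  7.76729673e-01 -6.29834020e-01]
 [-9.99997468e-01 -1.12926912e-03 -1.94637769e-03]] [-0.00678091 -0.13099653 -0.09507065] 0.5759547339494163
```

View pics/wrist2.png

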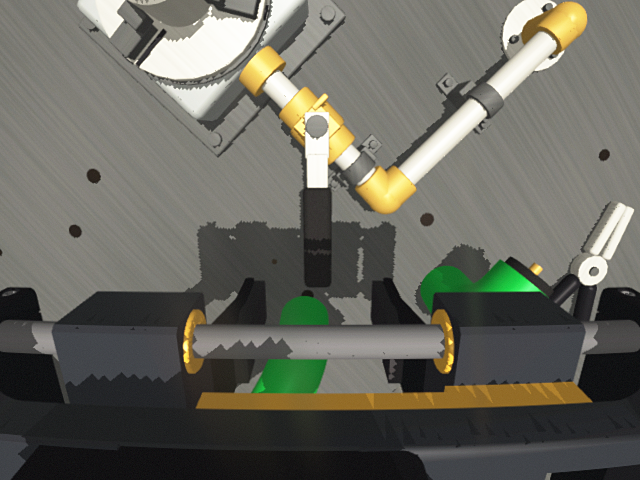

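The lever now lies in line with the turned jaws: stem at (317,125), tip at (318,286). I'll check its angle against the pipe line.

```bash
python3 - <<'E'
from fit import *
c=dict(np.load('wrist2.npz'))
a=pz(c,317,125,.093);b=pz(c,318,286,.091);print(a,b,np.degrees(np.arctan2(*(b-a)[1::-1]))%360)
P=cloud(c).reshape(-1,3);F=np.array(c['frame']).reshape(-1,3)
m=(P[:,2]>.035)&(P[:,2]<.06)&(P[:,0]>.635)&(P[:,0]<.76)&(P[:,1]>-.02)&(P[:,1]<.08)&(F.min(1)>100)
Q=P[m];u,s,vt=np.linalg.svd(Q[:,:2]-Q[:,:2].mean(0),full_matrices=False);print(m.sum(),Q.mean(0),np.degrees(np.arctan(vt[0][1]/vt[0][0])))
m=(P[:,2]>.046)&(P[:,2]<.06)&(P[:,0]>.57)&(P[:,0]<.62)&(P[:,1]>.115)&(P[:,1]<.135)
Q=P[m];print(Q.mean(0),m.sum())
E
```

```text
[0.59385058 0.09275955 0.093     ] [0.52331165 0.00463712 0.091     ] 231.32394757196596
4103 [0.69825132 0.02867722 0.05262722] 6.549753979137265
[0.59020534 0.12450562 0.05356017] 763
```

Request:
step_arm:
  motion:
    - [[0,0,-2.5,-16,-34,2,75],[0,0,-5,-32,-69,4,75],[0,0,-7.5,-48,-103,6,75],[0,0,-10,-64,-138,8,75],[0,0,-12.5,-80,-172,10,75],[0,0,-15,-96,-206,12,75],[0,0,-17.5,-112,-241,14,75],[0,0,-20,-125,-268,15,75],[0,0,-20,-128,-275,15,75],[0,0,-20,-128,-275,15,75],[0,0,-20,-128,-275,15,75]]

```text
time_s: 5.97
position: [0.4161, -0.2439, 0.3785]
tcp_rot: [[-0.002, 0.858, 0.514], [0.003, 0.514, -0.858], [-1.0, -0.0, -0.003]]
force: [0.1, 0.1, -0.5]
opening: 0.861
```

```bash
python3 - <<'E'
from fit import *
c=cap('wrist','wrist3');s=bot.read_state();print(s['time_s'],s['position'],s['tcp_rot'],s['force'],s['opening'])
P=cloud(c).reshape(-1,3);F=np.array(c['frame']).reshape(-1,3).astype(float)
m=(np.hypot(P[:,0]-.48,P[:,1]+.2)<.09)&(P[:,2]>.01)&(P[:,2]<.115)&(F.max(1)-F.min(1)<40)&(F.min(1)>90)
print(m.sum(),fit_elbow(P[m],[.4947,-.1967,np.radians(-149)]),P[m].min(0),P[m].max(0))
E
```

```text
6.0167 [ 0.41638884 -0.24319707  0.37865343] [[-1.90556422e-03  8.57162053e-01  5.15043284e-01]
 [ 2.67137867e-03  5.15046745e-01 -8.57157929e-01]
 [-9.99994616e-01 -2.57493837e-04 -3.27125908e-03]] [-0.77193687  0.4666626  -0.09233779] 0.8594805201944444
6760 (array([ 0.49352809, -0.19645656, -2.57557402]), np.float64(0.0006328603527578806), np.float64(0.0003308143205466036)) [ 0.43565723 -0.24423447  0.05286633] [ 0.51744051 -0.17354659  0.11048534]
```

View pics/wrist3.png

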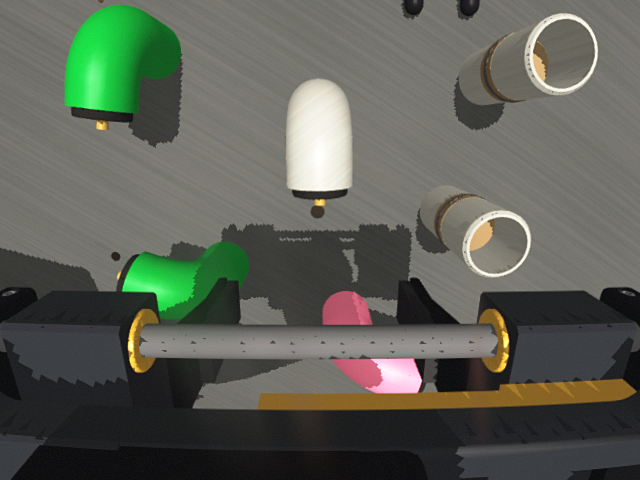

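The elbow fit is clean (0.3 mm median residual): foot at (0.4935, -0.1965), yaw -147.6°. I'll move over it and lower.

Request:
step_arm:
  motion:
    - [[0,0,0.7,30,18,0,75],[0,0,1.4,58,35,0,75],[0,0,1.4,67.4,41,-10,75],[0,0,1.4,67.4,41,-35,75],[0,0,1.4,67.4,41,-65,75],[0,0,1.4,67.4,41,-95,75],[0,0,1.4,67.4,41,-120,75],[0,0,1.4,67.4,41,-135,75],[0,0,1.4,67.4,41,-142,75],[0,0,1.4,67.4,41,-142,75],[0,0,1.4,67.4,41,-142,75],[0,0,1.4,67.4,41,-142,75]]

```text
time_s: 7.02
position: [0.4843, -0.203, 0.2386]
tcp_rot: [[0.001, 0.844, 0.536], [-0.001, 0.536, -0.844], [-1.0, 0.001, 0.002]]
force: [0.1, 0.2, -1.1]
opening: 0.863
```

```bash
python3 - <<'E'
from fit import *
s=bot.read_state();print(s['time_s'],s['position'],s['tcp_rot'],s['force'],s['opening'])
cap('side','side3');c=cap('scene','scene3')
cv2.imwrite('pics/s3.png',cv2.resize(c['frame'][140:340,120:420,::-1],None,fx=2.6,fy=2.6))
# lever check from scene
P=cloud(c).reshape(-1,3);F=np.array(c['frame']).reshape(-1,3).astype(float)
d=np.hypot(P[:,0]-.5937,P[:,1]-.0932);b=(d>.04)&(d<.12)&(P[:,2]>.08)&(P[:,2]<.1)&(F.max(1)<85)&(P[:,0]<.59)&(P[:,1]<.1)
Q=P[b].mean(0);print(b.sum(),Q,np.degrees(np.arctan2(Q[1]-.0932,Q[0]-.5937))%360-186.6)
E
```

```text
7.0167 [ 0.48430263 -0.20295531  0.23860036] [[ 1.43169805e-03  8.44152997e-01  5.36100427e-01]
 [-9.79834326e-04  5.36101903e-01 -8.44152705e-01]
 [-9.99998495e-01  6.83282181e-04  1.59466613e-03]] [ 0.06448919  0.21183079 -1.11955542] 0.8630138145261926
138 [0.54726163 0.02959815 0.09051537] 47.26525536841987
```

View pics/s3.png

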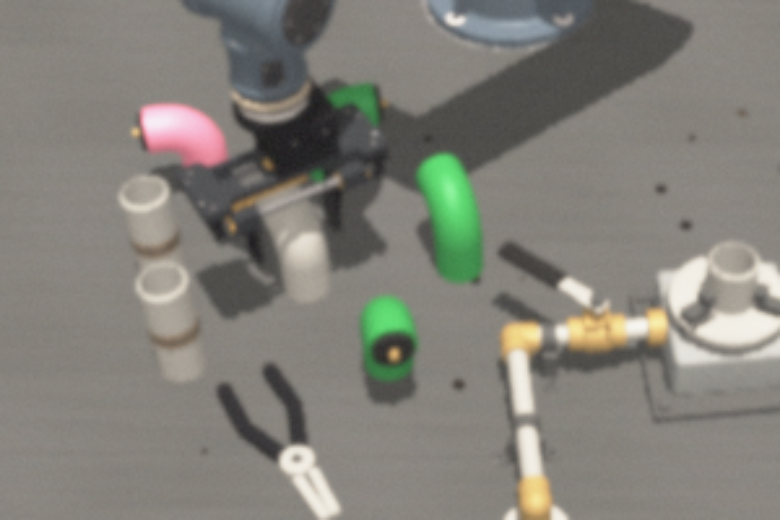

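The gripper straddles the elbow, with coupons and pliers clear and the lever still at half. Closing now.

Request:
step_arm:
  motion:
    - [[0,0,0,0,0,0,42],[0,0,0,0,0,0,42],[0,0,0,0,0,0,42],[0,0,0,0,0,0,42],[0,0,0,0,0,0,40],[0,0,0,0,0,0,40],[0,0,0,0,0,0,40],[0,0,0,0,0,0,40],[0,0,0,0,0,0,40],[0,0,0,0,0,0,40]]

```text
time_s: 7.95
position: [0.4837, -0.2032, 0.2379]
tcp_rot: [[-0.0, 0.845, 0.535], [0.0, 0.535, -0.845], [-1.0, -0.0, -0.0]]
force: [-0.2, 1.0, 3.2]
opening: 0.543
```

Request:
step_arm:
  motion:
    - [[0,0,0,0,0,3,40],[0,0,0,0,0,10,40],[0,0,0,0,0,25,40],[0,0,0,0,0,45,40],[0,0,0,0,0,70,40],[0,0,0,0,0,95,40],[0,0,0,0,0,120,40],[0,0,0,0,0,140,40],[0,0,0,0,0,155,40],[0,0,0,0,0,165,40],[0,0,0,0,0,170,40],[0,0,0,0,0,170,40]]

```text
time_s: 8.95
position: [0.4838, -0.2032, 0.4085]
tcp_rot: [[0.001, 0.845, 0.535], [-0.001, 0.535, -0.845], [-1.0, 0.001, 0.001]]
force: [0.1, 0.3, -3.8]
opening: 0.544
```

```bash
python3 - <<'E'
from fit import *
s=bot.read_state();print(s['time_s'],s['position'],s['tcp_rot'],s['force'],s['opening']*87)
c=cap('scene','scene4'); d=cap('side','side4')
cv2.imwrite('pics/s4.png',np.hstack([cv2.resize(c['frame'][110:330,130:330,::-1],None,fx=2,fy=2),cv2.resize(d['frame'][80:300,340:540,::-1],None,fx=2,fy=2)]))
E
```

```text
8.95 [ 0.48384872 -0.20318587  0.40848717] [[ 1.26887025e-03  8.44623906e-01  5.35358616e-01]
 [-8.67109038e-04  5.35359775e-01 -8.44623679e-01]
 [-9.99998819e-01  6.07503564e-04  1.41168312e-03]] [ 0.05164427  0.25983599 -3.75572528] 47.303669468959086
```

View pics/s4.png

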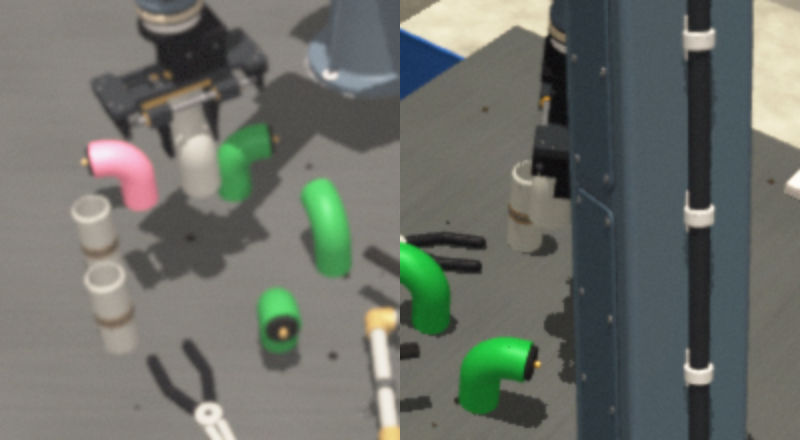

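Request:
step_arm:
  motion:
    - [[0,0,3.2,5,14,4,40],[0,0,9,14,40,10,40],[0,0,15,24,69,16,40],[0,0,21,34,98,22,40],[0,0,27,44,127,28,40],[0,0,33,54,155,31,40],[0,0,39,64,184,31,40],[0,0,45,75,213,31,40],[0,0,51,85,242,31,40],[0,0,57,95,271,31,40],[0,0,61.5,103,295,31,40],[0,0,63.5,107,306,31,40]]

```text
time_s: 10.05
position: [0.5911, 0.1058, 0.4368]
tcp_rot: [[-0.003, -0.108, 0.994], [0.002, 0.994, 0.108], [-1.0, 0.002, -0.003]]
force: [-0.1, 0.6, -3.1]
opening: 0.543
```

Request:
step_arm:
  motion:
    - [[0,0,0.7,2,5,0,40],[0,0,0.7,2,5,0,40],[0,0,0.7,2,5,0,40],[0,0,0.7,2,5,0,40],[0,0,0.7,2,5,0,40],[0,0,0.7,2,5,0,40]]

```text
time_s: 10.55
position: [0.5927, 0.1066, 0.4388]
tcp_rot: [[-0.0, -0.112, 0.994], [-0.0, 0.994, 0.112], [-1.0, -0.0, -0.0]]
force: [0.1, -0.2, -3.7]
opening: 0.542
```

```bash
python3 - <<'E'
from fit import *
c=cap('wrist','wrist5')
s=bot.read_state();print(s['time_s'],s['position'],s['tcp_rot'],s['force'],s['opening']*87)
P=cloud(c).reshape(-1,3)
m=(np.hypot(P[:,0]-.58,P[:,1]-.217)<.032)&(P[:,2]>.126)&(P[:,2]<.134)
print(m.sum(),circ(P[m],.0222),np.median(P[m,2]))
m=(np.hypot(P[:,0]-.58,P[:,1]-.217)<.032)&(P[:,2]>.108)&(P[:,2]<.126)&(P[:,1]<.21)
print(m.sum(),m.any() and circ(P[m],.024))
E
```

```text
10.6 [0.59273355 0.10678617 0.43890904] [[ 5.07782046e-05 -1.12616927e-01  9.93638478e-01]
 [-1.65806004e-04  9.93638465e-01  1.12616934e-01]
 [-9.99999985e-01 -1.70469711e-04  3.17826146e-05]] [-0.43586816  0.79973931 -2.78070635] 47.44730763885344
1056 (array([0.57938436, 0.21656134]), np.float64(0.001001079257185693), 1056) 0.1291694830861478
32 (array([0.58179194, 0.21750124]), np.float64(0.0007080326356048942), 32)
```

View pics/wrist5.png

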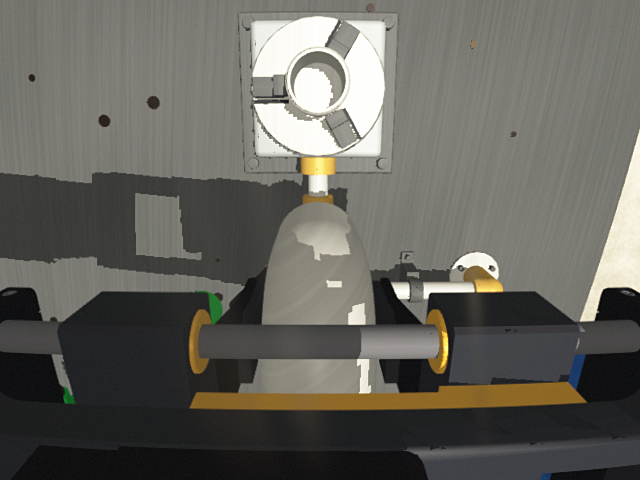

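The stub ring sits at about (318,80), with the elbow's back at (318,230) on the same line. I'll refine the stub centre and fit the held elbow.

```bash
python3 - <<'E'
from fit import *
c=dict(np.load('wrist5.npz')); f=c['frame']
cv2.imwrite('pics/w5c.png',cv2.resize(f[35:130,250:390,::-1],None,fx=5.5,fy=5.5,interpolation=cv2.INTER_CUBIC))
P=cloud(c).reshape(-1,3);F=np.array(f).reshape(-1,3).astype(float)
m=(np.hypot(P[:,0]-.594,P[:,1]-.1)<.08)&(P[:,2]>.22)&(P[:,2]<.315)&(F.max(1)-F.min(1)<40)
U=np.tile(np.arange(640),480);V=np.repeat(np.arange(480),640)
m&=(U>240)&(U<400)&(V>190)&(V<318)&(F.min(1)>60)
Q=P[m]
def g(p):
    a=p[3:6];R=cv2.Rodrigues(np.array([p[3],p[4],0.]))[0];cy,sy=np.cos(p[5]),np.sin(p[5])
    R=R@np.array([[cy,-sy,0],[sy,cy,0],[0,0,1]]);return elbow_sdf((Q-p[:3])@R)
from scipy.optimize import least_squares
r=least_squares(g,[.591,.118,.201,0,0,np.radians(-83.4)],loss='soft_l1',f_scale=.002,x_scale=[.01,.01,.01,.1,.1,.1])
print(m.sum(),r.x[:3],np.degrees(r.x[3:]),np.median(abs(r.fun)))
r2=least_squares(lambda p:g([p[0],p[1],p[2],0,0,p[3]]),[.591,.118,.201,np.radians(-83.4)],loss='soft_l1',f_scale=.002)
print(r2.x[:3],np.degrees(r2.x[3]),np.median(abs(r2.fun)))
E
```

```text
10147 [0.59058707 0.11899548 0.20098311] [  0.46124091   0.58074639 -84.83435584] 0.0002218816432727616
[0.59107235 0.1186809  0.20056302] -83.65883351367158 0.00022769192248373038
```

View pics/w5c.png

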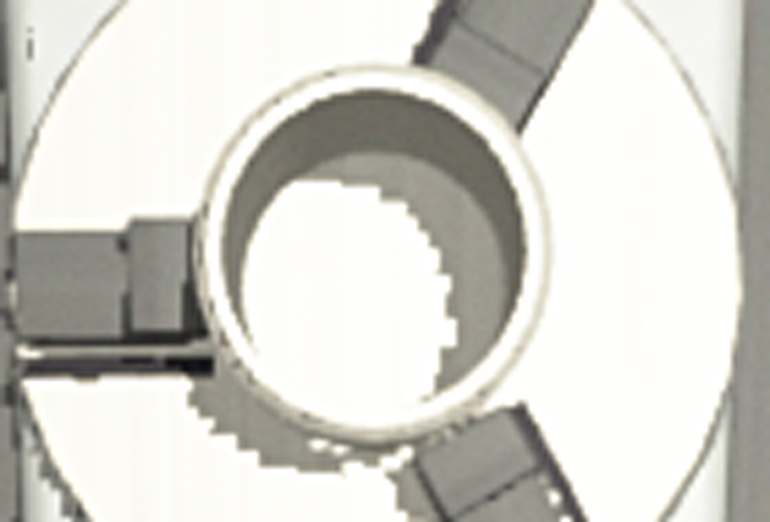

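```bash
python3 - <<'E'
from fit import *
c=dict(np.load('wrist5.npz'))
for p in((317.5,80.1),(317.5,81)): print(pz(c,*p,.13))
E
```

```text
[0.57939479 0.21697284 0.13      ]
[0.57946438 0.21635904 0.13      ]
```

Request:
step_arm:
  motion:
    - [[0,0,0.2,-1,8,0,40],[0,0,0.2,-3.5,28,0,40],[0,0,0.2,-6,50,0,40],[0,0,0.2,-8.5,72,-8,40],[0,0,0.2,-11,90,-18,40],[0,0,0.2,-11.8,98,-30,40],[0,0,0.2,-11.8,98,-42,40],[0,0,0.2,-11.8,98,-50,40],[0,0,0.2,-11.8,98,-54,40],[0,0,0.2,-11.8,98,-56,40],[0,0,0.2,-11.8,98,-56,40],[0,0,0.2,-11.8,98,-56,40]]

```text
time_s: 11.6
position: [0.5814, 0.2053, 0.3832]
tcp_rot: [[0.001, -0.117, 0.993], [0.0, 0.993, 0.117], [-1.0, -0.0, 0.001]]
force: [0.4, -0.2, -3.6]
opening: 0.545
```

Request:
step_arm:
  motion:
    - [[0,0,0,0,0,0,40],[0,0,0,0,0,0,40],[0,0,0,0,0,0,40],[0,0,0,0,0,0,40]]

```text
time_s: 11.93
position: [0.5811, 0.2057, 0.3831]
tcp_rot: [[0.001, -0.118, 0.993], [0.0, 0.993, 0.118], [-1.0, 0.0, 0.001]]
force: [-0.1, 0.4, -2.7]
opening: 0.54
```

```bash
python3 - <<'E'
from fit import *
s=bot.read_state();print(s['time_s'],s['position'],s['tcp_rot'],s['force'],s['opening']*87)
c=cap('scene','scene6'); d=cap('side','side6'); w=cap('wrist','wrist6')
cv2.imwrite('pics/s6a.png',cv2.resize(c['frame'][180:310,320:480,::-1],None,fx=4.5,fy=4.5,interpolation=cv2.INTER_CUBIC))
cv2.imwrite('pics/s6b.png',cv2.resize(d['frame'][210:340,190:350,::-1],None,fx=4.5,fy=4.5,interpolation=cv2.INTER_CUBIC))
E
```

```text
11.9333 [0.58108743 0.20569439 0.38314483] [[ 6.70551939e-04 -1.17656936e-01  9.93054075e-01]
 [ 1.33242811e-04  9.93054300e-01  1.17656872e-01]
 [-9.99999766e-01  5.34222727e-05  6.81571427e-04]] [-0.09724834  0.35369356 -2.70045539] 46.99724334606712
```

View pics/s6a.png

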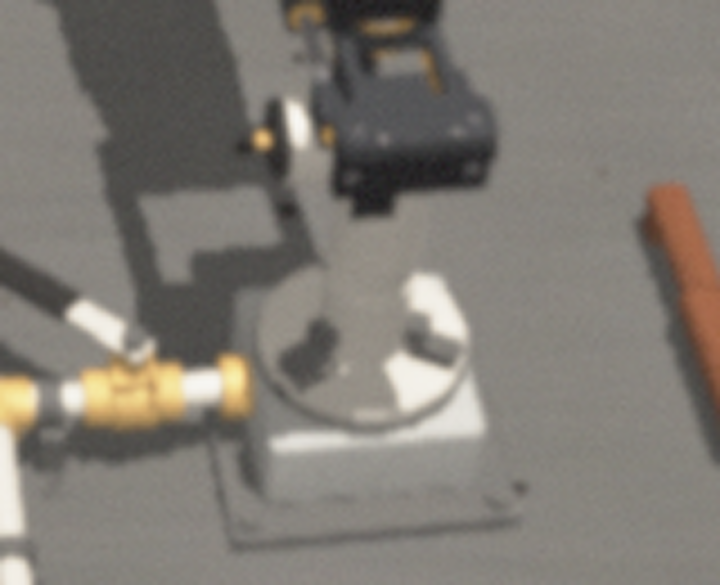

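View pics/s6b.png

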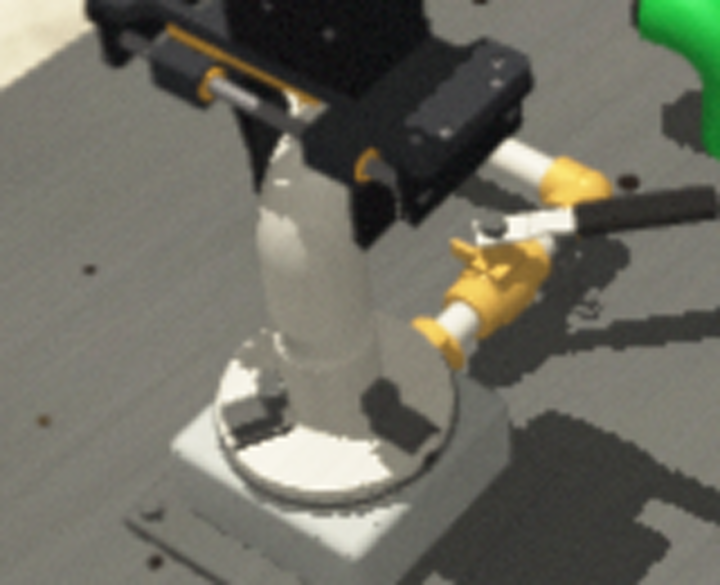

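Both look close, but I want the axis offset checked numerically in each view: overlay predicted outlines of the stub and elbow leg.

```bash
cat > ov.py <<'E'
from fit import *
def overlay(tag,box,st,el,k,out):
    c=dict(np.load(tag+'.npz'));T=np.linalg.inv(c['cam_to_world']);K=np.array([[c['fx'],0,c['cx']],[0,c['fy'],c['cy']],[0,0,1.]])
    x0,x1,y0,y1=box
    im=cv2.resize(np.ascontiguousarray(c['frame'][y0:y1,x0:x1,::-1]),None,fx=k,fy=k,interpolation=cv2.INTER_CUBIC)
    t=np.linspace(0,2*np.pi,73)
    def ring(ctr,z,col):
        P=np.c_[ctr[0]+.024*np.cos(t),ctr[1]+.024*np.sin(t),np.full(73,z)]
        p=cv2.projectPoints(P,cv2.Rodrigues(T[:3,:3])[0],T[:3,3],K,c['dist_coeffs'])[0][:,0]
        p=((p-[x0,y0]+.5)*k).astype(np.int32);cv2.polylines(im,[p],True,col,1)
    for z in(.107,.118,.128): ring(st,z,(0,0,255))
    for z in(0.002,.015,.03,.045): ring(el[:2],el[2]+z,(255,0,0))
    cv2.imwrite(out,im)
E
python3 - <<'E'
from ov import *
el=(.5794,.2168,.1450);st=(.5794,.2167)
overlay('side6',(225,285,240,310),st,el,9,'pics/o6b.png')
overlay('scene6',(375,435,215,275),st,el,9,'pics/o6a.png')
a=cv2.imread('pics/o6a.png');b=cv2.imread('pics/o6b.png')[:540]
cv2.imwrite('pics/o6.png',cv2.resize(np.hstack([a,b]),(800,400)))
E
```

```text
(no output)
```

View pics/o6.png

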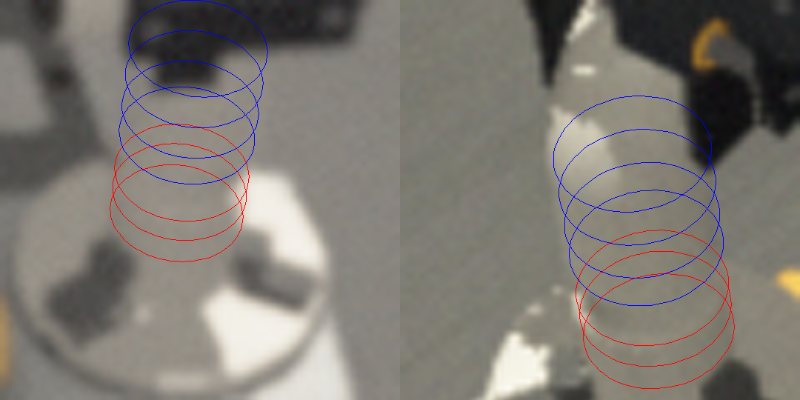

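```bash
cat > dep.py <<'E'
from fit import *
def dep(tag,zf=.145):
    for n in('scene','side'):
        P=cloud(dict(np.load(n+tag+'.npz'))).reshape(-1,3)
        near=np.hypot(P[:,0]-.5794,P[:,1]-.2167)<.035
        C=np.array(dict(np.load(n+tag+'.npz'))['cam_to_world'])[:2,3]
        for nm,a,b in(('stub',.107,.127),('leg',zf+.005,zf+.05)):
            Q=P[near&(P[:,2]>a)&(P[:,2]<b)];Q=Q[np.hypot(Q[:,0]-.5794,Q[:,1]-.2167)<.031]
            print(n,nm,circ(Q))
E
python3 - <<'E'
from dep import *
dep('6')
from ov import *
for t,b,o in(('side6',(230,290,255,315),'b'),('scene6',(375,435,225,285),'a')):
    c=dict(np.load(t+'.npz'));x0,x1,y0,y1=b
    g=cv2.cvtColor(c['frame'],cv2.COLOR_RGB2GRAY)[y0:y1,x0:x1];g=cv2.resize(g,(400,400),interpolation=cv2.INTER_CUBIC)
    g=cv2.createCLAHE(6,(4,4)).apply(g);cv2.imwrite(f'pics/e6{o}.png',g)
cv2.imwrite('pics/e6.png',np.hstack([cv2.imread('pics/e6a.png'),cv2.imread('pics/e6b.png')]))
E
```

```text
scene stub (array([0.5801248 , 0.21675611]), np.float64(0.0012431092282925698), 146)
scene leg (array([0.5794058 , 0.21769524]), np.float64(0.0008811841100772981), 255)
side stub (array([0.58061122, 0.21766103]), np.float64(0.0009544945032196467), 169)
side leg (array([0.58014296, 0.21845777]), np.float64(0.0008412486151001351), 358)
```

View pics/e6.png

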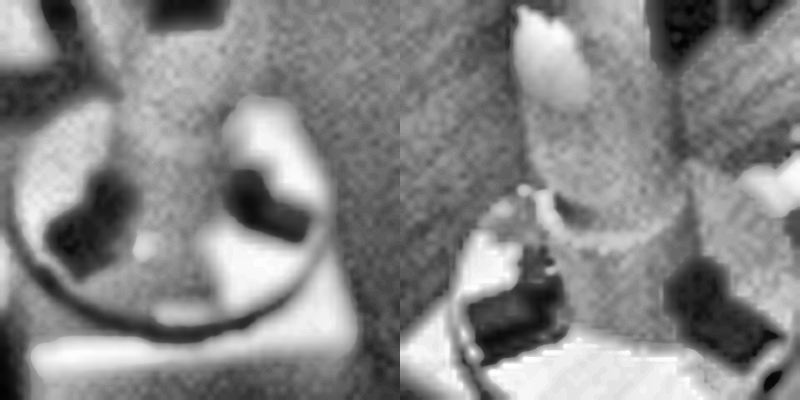

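Both views agree that the leg is within about 1 mm of the stub axis: leg minus stub is (-0.6, +0.85) mm. I'll apply a small correction and lower the last 11 mm slowly.

Request:
step_arm:
  motion:
    - [[0,0,0,0.4,-0.5,0,40],[0,0,0,0.4,-0.5,-1.5,40],[0,0,0,0.4,-0.5,-3,40],[0,0,0,0.4,-0.5,-4.5,40],[0,0,0,0.4,-0.5,-6,40],[0,0,0,0.4,-0.5,-7.5,40],[0,0,0,0.4,-0.5,-9,40],[0,0,0,0.4,-0.5,-10,40],[0,0,0,0.4,-0.5,-11,40],[0,0,0,0.4,-0.5,-11,40],[0,0,0,0.4,-0.5,-11,40],[0,0,0,0.4,-0.5,-11,40]]

```text
time_s: 13.08
position: [0.5815, 0.2053, 0.3718]
tcp_rot: [[0.0, -0.118, 0.993], [0.0, 0.993, 0.118], [-1.0, 0.0, 0.0]]
force: [0.5, -0.1, -2.6]
opening: 0.544
```

Request:
step_arm:
  motion:
    - [[0,0,0,0,0,0,40],[0,0,0,0,0,0,40],[0,0,0,0,0,0,40],[0,0,0,0,0,0,40],[0,0,0,0,0,0,40],[0,0,0,0,0,0,40]]

```text
time_s: 13.58
position: [0.5814, 0.2053, 0.3718]
tcp_rot: [[-0.0, -0.118, 0.993], [0.0, 0.993, 0.118], [-1.0, 0.0, -0.0]]
force: [0.7, -0.0, -3.0]
opening: 0.543
```

```bash
python3 - <<'E'
from dep import *
s=bot.read_state();print(s['time_s'],s['position'],s['tcp_rot'],s['force'],s['moment'],s['opening']*87)
cap('scene','scene7'); cap('side','side7'); w=cap('wrist','wrist7')
dep('7',.134)
ims=[]
for t,b in(('scene7',(375,435,225,285)),('side7',(230,290,255,315))):
    c=dict(np.load(t+'.npz'));x0,x1,y0,y1=b
    g=cv2.cvtColor(c['frame'],cv2.COLOR_RGB2GRAY)[y0:y1,x0:x1];g=cv2.resize(g,(400,400),interpolation=cv2.INTER_CUBIC)
    ims.append(cv2.createCLAHE(6,(4,4)).apply(g))
cv2.imwrite('pics/e7.png',np.hstack(ims))
c=dict(np.load('scene7.npz'));P=cloud(c).reshape(-1,3);F=np.array(c['frame']).reshape(-1,3).astype(float)
for tag in('scene7','side7'):
    c=dict(np.load(tag+'.npz'));P=cloud(c).reshape(-1,3);F=np.array(c['frame']).reshape(-1,3).astype(float)
    d=np.hypot(P[:,0]-.5937,P[:,1]-.0932);b=(d>.04)&(d<.12)&(P[:,2]>.08)&(P[:,2]<.1)&(F.max(1)<85)&(P[:,0]<.59)&(P[:,1]<.1)
    Q=P[b].mean(0);print(b.sum(),np.degrees(np.arctan2(Q[1]-.0932,Q[0]-.5937))%360-186.6)
E
```

```text
13.5833 [0.58142176 0.20528935 0.37175536] [[-7.14162188e-06 -1.17800748e-01  9.93037252e-01]
 [ 5.44633779e-06  9.93037252e-01  1.17800748e-01]
 [-1.00000000e+00  6.24970471e-06 -6.45031389e-06]] [ 0.70653744 -0.04831125 -3.04478804] [ 0.01091452 -0.09455886 -0.00171247] 47.23116494297335
scene stub (array([0.58001624, 0.21683163]), np.float64(0.0011584311938309371), 120)
scene leg (array([0.57926251, 0.21742737]), np.float64(0.001062213028649367), 248)
side stub (array([0.58073319, 0.21762676]), np.float64(0.0008607343937614368), 150)
side leg (array([0.58049179, 0.2182107 ]), np.float64(0.0008212979750267455), 345)
138 47.21581434547875
238 42.14469995678709
```

View pics/e7.png

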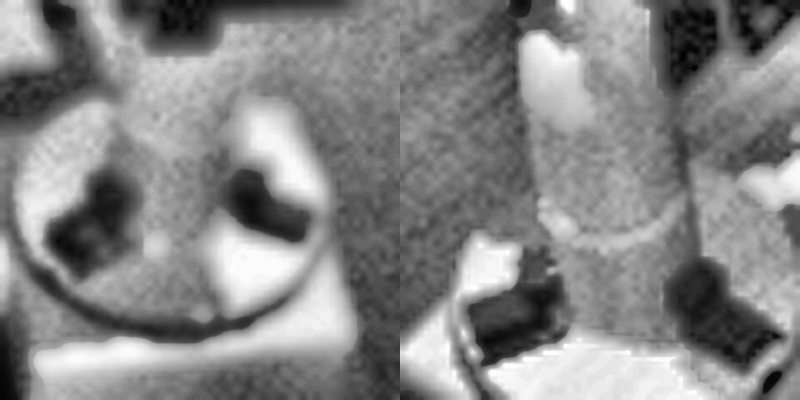

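View pics/side7.png

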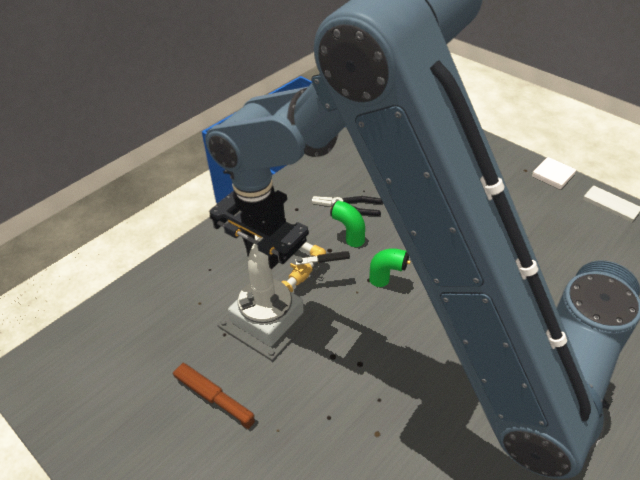

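```bash
python3 -c "
from rig import bot
print(bot.hand_in())"
```

```text
the job is handed in; nothing more can be done
None
```

I set the purge lever to half open. I then lifted the grey plugged elbow, carried it over the purge line and held it above the stub for tack welding. I handed the job in at about 13.7 s; no verdict is reported. Results of the last checks:

- **Lever:** the close wrist view gave 44.8°. The two distant cameras gave 47.2° and 42.1°, which disagree slightly but stay inside the ±9° limit.
- **Elbow position:** its axis is within about 1 mm of the stub's in both side views.
- **Root gap:** about 3.5 to 3.9 mm, worked out from the arm height. It was not measured directly in an image.
- **Upright and direction:** tilt under about 1° and outlet within about 1.5° of the purge line. Both come from a fit taken before the final approach.
- **Grip and contact:** the force at the tool stayed at about 3 N, the elbow's own weight, so I saw no sign of contact with the stub. The jaws were at 47 mm on the elbow.
- **Other items:** nothing I moved went near the straight pieces, the wire brush or the pliers. I did not measure their positions again at the end.

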